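Drifts from the colour plates to the wooden rack, in reverse order

TASK

Move the four painted drifts from the row of coloured plates into the four pockets of the wooden rack, in reverse order as you look from the robot: the drift that stands leftmost goes into the rightmost pocket, the next one into the pocket beside it, and so on until the rightmost drift is in the leftmost pocket. Each must end standing upright on the floor of its pocket, released and still; do not knock any drift over on the way.

Things in the scene. Friction and masses are not known exactly. Their poses are not given: they have to be found in the camera images.
- drift_red_mid (a point): Loose upright steel drift (smith's punch), red shank, at the start on the plate of its colour. 80 mm tall, 0.2 to 0.45 kg: bare foot 30 mm wide (lowest 13 mm), round red shank 26 mm wide, 18 to 62 mm above the underside (grip here), a plain flat end of bare steel, at most 21 mm wide, on top. The point is on its axis, 40 mm above the underside; z up.
- drift_yellow_mid (a point): Loose upright steel drift (smith's punch), yellow shank, at the start on the plate of its colour. 80 mm tall, 0.2 to 0.45 kg: bare foot 30 mm wide (lowest 13 mm), round yellow shank 26 mm wide, 18 to 62 mm above the underside (grip here), a blunt cone of bare steel, at most 21 mm wide, on top. The point is on its axis, 40 mm above the underside; z up.
- drift_blue_mid (a point): Loose upright steel drift (smith's punch), blue shank, at the start on the plate of its colour. 80 mm tall, 0.2 to 0.45 kg: bare foot 30 mm wide (lowest 13 mm), round blue shank 26 mm wide, 18 to 62 mm above the underside (grip here), a slim rounded pin of bare steel, at most 21 mm wide, on top. The point is on its axis, 40 mm above the underside; z up.
- drift_green_mid (a point): Loose upright steel drift (smith's punch), green shank, at the start on the plate of its colour. 80 mm tall, 0.2 to 0.45 kg: bare foot 30 mm wide (lowest 13 mm), round green shank 26 mm wide, 18 to 62 mm above the underside (grip here), a small mushroom head of bare steel, at most 21 mm wide, on top. The point is on its axis, 40 mm above the underside; z up.
- plate_red: Fixed red plate, 62 x 62 x 6 mm, one of four in a row, 75 mm apart, order varying, on a dark steel tray. The red drift starts within 7 mm of its centre. Origin: centre of its underside, 8 mm above the bench (plate's top: 14 mm above the bench). z up, y along the row towards its left end as the robot sees it, x across the row, away from the robot.
- plate_yellow: Fixed yellow plate, 62 x 62 x 6 mm, one of four in a row, 75 mm apart, order varying, on a dark steel tray. The yellow drift starts within 7 mm of its centre. Origin: centre of its underside, 8 mm above the bench (plate's top: 14 mm above the bench). z up, y along the row towards its left end as the robot sees it, x across the row, away from the robot.
- plate_blue: Fixed blue plate, 62 x 62 x 6 mm, one of four in a row, 75 mm apart, order varying, on a dark steel tray. The blue drift starts within 7 mm of its centre. Origin: centre of its underside, 8 mm above the bench (plate's top: 14 mm above the bench). z up, y along the row towards its left end as the robot sees it, x across the row, away from the robot.
- plate_green: Fixed green plate, 62 x 62 x 6 mm, one of four in a row, 75 mm apart, order varying, on a dark steel tray. The green drift starts within 7 mm of its centre. Origin: centre of its underside, 8 mm above the bench (plate's top: 14 mm above the bench). z up, y along the row towards its left end as the robot sees it, x across the row, away from the robot.
- rack: Fixed light wooden rack, 76 (x) x 348 (y) x 20 mm high (steel end caps 22): four square pockets 46 mm wide, 8 deep (floor 12 mm above the bench), at x = 0, y = +112.5, +37.5, -37.5, -112.5 mm. Origin: centre of the underside, on the bench. y along the row to its left as the robot sees it, x away from the robot. Parallel to the plates' row within 15 degrees, nearer than it or beyond it.
- tray: Fixed dark steel tray under the four plates, 76 (x) x 320 (y) x 8 mm; the plates lie on it, centred at y = +112.5, +37.5, -37.5 and -112.5 mm, x = 0. Origin: centre of the underside, on the bench. z up, y along the row towards its left end as the robot sees it, x away from the robot.
Things that resemble listed ones, but are neither listed nor needed, are in the scene too. Leave any purple or turquoise look-alike of the part that bears drift_red_mid alone. What is shaped like the part that bears drift_blue_mid but turquoise is not meant.

How it is judged:
At the end, for the whole second after the job is handed in: The drifts' colours in the rack, right to left, match the plates' colours, left to right; each drift's middle is within 13 mm of its pocket's centre along both rack directions and 45 to 58 mm above the bench (52 when seated), leaning under 0.1 rad, slower than 0.02 m/s (((y of plate_red in the frame of tray between 0.0825 and 0.1425 m and y of drift_red_mid in the frame of rack between -0.1255 and -0.0995 m) or (y of plate_red in the frame of tray between 0.0075 and 0.0675 m and y of drift_red_mid in the frame of rack between -0.0505 and -0.0245 m) or (y of plate_red in the frame of tray between -0.0675 and -0.0075 m and y of drift_red_mid in the frame of rack between 0.0245 and 0.0505 m) or (y of plate_red in the frame of tray between -0.1425 and -0.0825 m and y of drift_red_mid in the frame of rack between 0.0995 and 0.1255 m)) and x of drift_red_mid in the frame of rack between -0.013 and 0.013 m and z of drift_red_mid in the frame of rack between 0.045 and 0.058 m and angle between each of drift_red_mid, drift_yellow_mid, drift_blue_mid, drift_green_mid's own z axis and vertical below 0.1 rad and linear speed of each of drift_red, drift_yellow, drift_blue, drift_green below 0.02 m/s and ((y of plate_yellow in the frame of tray between 0.0825 and 0.1425 m and y of drift_yellow_mid in the frame of rack between -0.1255 and -0.0995 m) or (y of plate_yellow in the frame of tray between 0.0075 and 0.0675 m and y of drift_yellow_mid in the frame of rack between -0.0505 and -0.0245 m) or (y of plate_yellow in the frame of tray between -0.0675 and -0.0075 m and y of drift_yellow_mid in the frame of rack between 0.0245 and 0.0505 m) or (y of plate_yellow in the frame of tray between -0.1425 and -0.0825 m and y of drift_yellow_mid in the frame of rack between 0.0995 and 0.1255 m)) and x of drift_yellow_mid in the frame of rack between -0.013 and 0.013 m and z of drift_yellow_mid in the frame of rack between 0.045 and 0.058 m and ((y of plate_blue in the frame of tray between 0.0825 and 0.1425 m and y of drift_blue_mid in the frame of rack between -0.1255 and -0.0995 m) or (y of plate_blue in the frame of tray between 0.0075 and 0.0675 m and y of drift_blue_mid in the frame of rack between -0.0505 and -0.0245 m) or (y of plate_blue in the frame of tray between -0.0675 and -0.0075 m and y of drift_blue_mid in the frame of rack between 0.0245 and 0.0505 m) or (y of plate_blue in the frame of tray between -0.1425 and -0.0825 m and y of drift_blue_mid in the frame of rack between 0.0995 and 0.1255 m)) and x of drift_blue_mid in the frame of rack between -0.013 and 0.013 m and z of drift_blue_mid in the frame of rack between 0.045 and 0.058 m and ((y of plate_green in the frame of tray between 0.0825 and 0.1425 m and y of drift_green_mid in the frame of rack between -0.1255 and -0.0995 m) or (y of plate_green in the frame of tray between 0.0075 and 0.0675 m and y of drift_green_mid in the frame of rack between -0.0505 and -0.0245 m) or (y of plate_green in the frame of tray between -0.0675 and -0.0075 m and y of drift_green_mid in the frame of rack between 0.0245 and 0.0505 m) or (y of plate_green in the frame of tray between -0.1425 and -0.0825 m and y of drift_green_mid in the frame of rack between 0.0995 and 0.1255 m)) and x of drift_green_mid in the frame of rack between -0.013 and 0.013 m and z of drift_green_mid in the frame of rack between 0.045 and 0.058 m); the robot touches nothing.
It fails at once if the red drift is knocked over (angle between drift_red_mid's own z axis and vertical above 0.8 rad).
It fails at once if the yellow drift is knocked over (angle between drift_yellow_mid's own z axis and vertical above 0.8 rad).
It fails at once if the blue drift is knocked over (angle between drift_blue_mid's own z axis and vertical above 0.8 rad).
It fails at once if the green drift is knocked over (angle between drift_green_mid's own z axis and vertical above 0.8 rad).
It also fails if it takes over 102 s, if anything falls off the work surface, if the arm or the gripper's body presses on something with over 40 N, if the wrist force passes 120 N, or if a joint passes its speed limit or range.

ROBOT

A 6-joint arm with a two-finger parallel gripper is mounted at the origin on the work surface. World frame = base frame: x ahead of the robot, y to its left, z up, the work surface at z = 0. Lengths are in m, angles in rad, forces in N, time in s.
With the tool pointing down it reaches from about 0.3 to 0.775 m from the base axis. Payload 14.6 kg.
Tool frame: the origin (TCP) lies at the very end of the fingers, on their centre line; the grasp point (between the pads) lies 19 mm behind it; z points along the fingers, y is the line along which they close (so a half turn about z gives the same grasp; the last joint's range is limited). The gripper opens to 94 mm and grips with 3 to 60 N. Pads are 16 mm wide; open, the fingers measure 119 mm over their backs; the gripper's body (75 mm by 177 mm) begins 78 mm behind the grasp point.
Start: joints at [1.194, 0.3, 1.521, -0, 1.321, -0.067], TCP at [0.168, 0.524, 0.205] pointing down, gripper open.
Joint ranges: [-3.03, 3.03], [-0.79, 2.21], [0.23, 2.52], [-1.04, 4.18], [0, 3.07], [-2.55, 2.55]. Speed limits (rad/s): [2.22, 2.22, 2.57, 3.14, 3.14, 3.14].

INTERFACE

Orientations are given as [roll, pitch, yaw] about the fixed x, y, z axes, in that order (R = Rz(yaw) Ry(pitch) Rx(roll)).
In Python, from station import ctrl gives the robot as it stands.
- The arm moves only by the shell command python3 -m pendant 'ROWS' [OPENING] [FORCE]. ROWS is JSON, a list of rows, each a list of 2 entries, a list of its own where there are three numbers: the shift along the world's x, y, z in cm, then the turn about the world's z in rad. A call has 1 to 20 rows; each row shifts and turns the commanded pose from where the row before left it; what a row does not reach is not made up. A row lasts 1/12 s, in which the tool goes at most 41.7 mm and 7.16 degrees, less where a joint would pass 70% of its speed; a pose out of reach is approached as far as the arm can. A call is refused whole if a number of a shift passes 4.17 or a number of a turn 0.125, either way. A call with a gripper value outside its range is refused whole. OPENING is the opening, from 0 (shut) to 1 (fully open), set as the call begins (- or left out, the last holds). The fingers move at their own pace and stop on an object; FORCE is the grip in N (left out, the last holds). Time passes only in rows, so rows that do not move let the fingers close. It gives the time, the measured TCP pose, the force, the opening and the grip force at its end, in the units of the state.
- ctrl.get_obs(): the state, without advancing time (a new reading comes with each control period).
- ctrl.camera(name): name is "side" or "top" or "wrist"; returns a dict with "color" (420x560x3 uint8, red, green, blue), "intrinsics" (3x3 intrinsics, pixels), "k1" (the pictures are not rectified: a ray, as slopes to the right and down, at radius r is drawn at 1 + k1 r^2 times it, then the intrinsics apply), "camera_from_world" (4x4, takes a point from world to camera coordinates). Camera axes: x right, y down, z forward; pixel columns grow to the right and rows downward; lengths in m; the calibration is good to about 2 mm. A picture is of the moment at which its call begins. There is no depth.
- ctrl.hand_in(): hands the job in; it is judged then, once.
The state is a dict: "time_s": time; "qpos": joint angles; "joint_vel": joint speeds; "tau": joint torques, N m; "ee_pos": TCP position; "eef_rot": TCP orientation; "force": force on the tool from outside, world axes, zero at the start; "moment": the same for the moment, N m; "grip_width": finger opening in m; "grip_force": force on a finger pad.
Only numpy, scipy, OpenCV 4.12 (cv2) and the standard library are available. Lean on these libraries where they do the work, as an engineer would, in place of code of your own. Each camera call takes 0.05 s, during which the arm holds its last target. There are 200 camera calls.

## Working session

There is one attempt and no reset: what is moved stays moved. The work goes in short steps, Python scripts to look and compute and a shell command to move; the robot and the scene stay as the last step left them, time stands still between calls to the robot, and variables do not carry over. Pictures are saved under pics/ and viewed, at most 14 in all, crops included, and the job is handed in when it is done.

```bash
ls; mkdir -p pics; python3 - <<'E'
from station import ctrl
import cv2
for n in("top","side"):
    c=ctrl.camera(n); cv2.imwrite(f"pics/{n}0.png",c["color"][:,:,::-1]); print(n,c["intrinsics"],c["k1"],c["camera_from_world"])
print(ctrl.get_obs())
E
```

```text
pics
top [[475.86017233   0.         287.22473292]
 [  0.         475.86017233 211.93567415]
 [  0.           0.           1.        ]] 0.0021756884286570203 [[-2.85563297e-02 -9.99573898e-01 -6.04641852e-03  6.83263034e-02]
 [-9.72044165e-01  2.91791291e-02 -2.32977940e-01  5.36981218e-01]
 [ 2.33055097e-01 -7.75609045e-04 -9.72463223e-01  7.60879232e-01]
 [ 0.00000000e+00  0.00000000e+00  0.00000000e+00  1.00000000e+00]]
side [[540.82312625   0.         275.33482485]
 [  0.         540.82312625 207.92264654]
 [  0.           0.           1.        ]] 0.017494411649365632 [[-0.98106925 -0.19343295 -0.00931753  0.52578225]
 [-0.10049353  0.5496399  -0.8293353   0.0931324 ]
 [ 0.16554206 -0.81269901 -0.55867356  0.89891904]
 [ 0.          0.          0.          1.        ]]
{'time_s': 0.1, 'qpos': array([ 1.19438568e+00,  3.00400140e-01,  1.52150004e+00,  6.48629795e-07,
        1.32070196e+00, -6.66154096e-02]), 'joint_vel': array([-1.14532543e-03, -2.26514343e-03, -1.59494199e-03,  2.52406049e-03,
       -3.57384980e-05,  5.66620202e-04]), 'tau': array([ 2.04378237e-03, -5.32640219e+01, -3.53283691e+01,  7.09781866e-02,
        2.34365434e-02, -7.67713641e-05]), 'ee_pos': array([0.16760153, 0.52360145, 0.20495954]), 'eef_rot': array([-3.14058545e+00, -6.78246947e-05,  2.83179722e+00]), 'force': array([0.37489994, 0.38351178, 0.26351811]), 'moment': array([ 0.06243779, -0.02021946, -0.03935666]), 'grip_force': 0.0, 'grip_width': 0.09379785281950181}
```

View pics/top0.png

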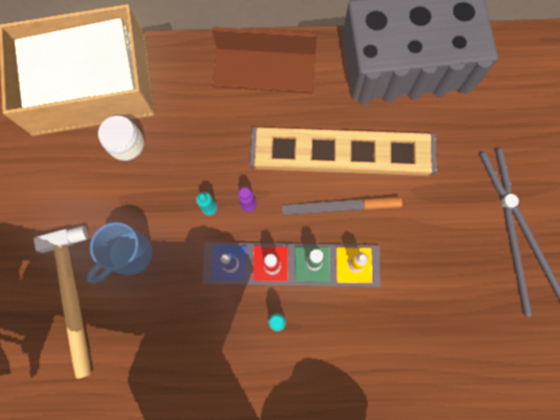

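View pics/side0.png

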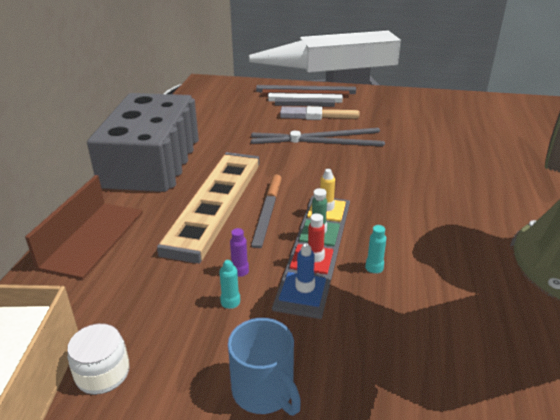

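The top view shows the plates, left to right, as blue (229,262), red (270,264), green (313,264) and yellow (355,265). The rack is beyond them, with pockets at (284,149) to (403,153). A purple and a turquoise look-alike stand between the two rows on the left. The side view agrees.

```bash
cat > h.py <<'E'
import cv2, numpy as np
from station import ctrl
def ray(c,uv):
    K=c["intrinsics"];s=np.array([(uv[0]-K[0,2])/K[0,0],(uv[1]-K[1,2])/K[1,1]])
    d=s.copy()
    for _ in range(5): d=s/(1+c["k1"]*(d@d))
    T=c["camera_from_world"];R=T[:3,:3]
    return -R.T@T[:3,3], R.T@np.array([d[0],d[1],1])
def onz(c,uv,z):
    o,d=ray(c,uv); return (o+d*(z-o[2])/d[2])[:2]
def tri(c1,u1,c2,u2):
    o1,d1=ray(c1,u1);o2,d2=ray(c2,u2)
    t=np.linalg.lstsq(np.c_[d1,-d2],o2-o1,rcond=None)[0]
    a,b=o1+t[0]*d1,o2+t[1]*d2
    return (a+b)/2, np.linalg.norm(a-b)
HUE={"blue":(105,130),"red":(174,5),"green":(45,85),"yellow":(22,34)}
def blobs(m,amin,amax=1e9):
    n,l,s,c=cv2.connectedComponentsWithStats(m.astype(np.uint8))
    return [(c[i],s[i],l==i) for i in range(1,n) if amin<s[i][4]<amax]
E
python3 - <<'E'
from h import *
t=ctrl.camera("top");s=ctrl.camera("side")
hsv=cv2.cvtColor(t["color"],cv2.COLOR_RGB2HSV)
H,S,V=[hsv[...,i].astype(int) for i in range(3)]
for k,(a,b) in HUE.items():
    m=((H>=a)&(H<=b) if a<b else (H>=a)|(H<=b))&(S>120)&(V>40)
    m[:235]=0;m[290:]=0;m[:,:200]=0;m[:,385:]=0
    B=max(blobs(m,100),key=lambda q:q[1][4]);x,y,w,h,_=B[1]
    cs=cv2.minAreaRect(np.argwhere(B[2])[:,::-1].astype(np.int32))
    print(k,B[1],cs,onz(t,cs[0],.014).round(4))
m=(V<75);m[:125]=0;m[180:]=0;m[:,:262]=0;m[:,425:]=0
for B in blobs(m,150,1200):
    cs=cv2.minAreaRect(np.argwhere(B[2])[:,::-1].astype(np.int32))
    print("pocket",B[1],cs,onz(t,cs[0],.020).round(4),onz(t,cs[0],.012).round(4))
# block: nearest base/top
print("block base corner",onz(t,(365,102),0),onz(t,(493,68),0))
print("block top corner tri",tri(t,(357,72),s,(97,137)),tri(t,(495,65),s,(120,95)))
v=t["color"][235:290,200:385];cv2.imwrite("pics/c1.png",cv2.resize(v[:,:,::-1],None,fx=4.2,fy=4.2,interpolation=cv2.INTER_CUBIC))
E
```

```text
Traceback (most recent call last):
ValueError: max() iterable argument is empty
```

```bash
cat > m.py <<'E'
from h import *
t=ctrl.camera("top");s=ctrl.camera("side")
hsv=cv2.cvtColor(t["color"],cv2.COLOR_RGB2HSV)
H,S,V=[hsv[...,i].astype(int) for i in range(3)]
print(t["color"][255,215],hsv[255,215])
for k,(a,b) in HUE.items():
    m=((H>=a)&(H<=b) if a<b else (H>=a)|(H<=b))&(S>100)&(V>25)
    m[:235]=0;m[290:]=0;m[:,:200]=0;m[:,385:]=0
    q=blobs(m,100)
    if not q: print(k,"none");continue
    B=max(q,key=lambda q:q[1][4])
    cs=cv2.minAreaRect(np.argwhere(B[2])[:,::-1].astype(np.int32))
    print(k,B[1],cs,onz(t,cs[0],.014).round(4))
m=(V<75);m[:125]=0;m[180:]=0;m[:,:262]=0;m[:,425:]=0
for B in blobs(m,150,1200):
    cs=cv2.minAreaRect(np.argwhere(B[2])[:,::-1].astype(np.int32))
    print("pocket",B[1],cs,onz(t,cs[0],.020).round(4),onz(t,cs[0],.012).round(4))
print("block base corner",onz(t,(365,102),0),onz(t,(493,68),0))
print("block top corner tri",tri(t,(357,72),s,(97,137)),tri(t,(495,65),s,(120,95)))
v=t["color"][235:290,200:385];cv2.imwrite("pics/c1.png",cv2.resize(v[:,:,::-1],None,fx=4.2,fy=4.2,interpolation=cv2.INTER_CUBIC))
E
python3 m.py
```

```text
[ 76  73 105] [123  78 105]
blue [219 246  28  13 205] ((232.73504638671875, 252.17112731933594), (11.578953742980957, 26.972150802612305), 87.39744567871094) [0.479 0.153]
red [ 252  245   37   37 1091] ((269.8986511230469, 263.23699951171875), (35.64223098754883, 35.71625518798828), 2.12109637260437) [0.457  0.0863]
green none
yellow [337 248  35  35 866] ((354.0, 265.0), (34.0, 34.0), 90.0) [ 0.4494 -0.0642]
block base corner [ 0.77282078 -0.10757191] [ 0.83884998 -0.36922356]
block top corner tri (array([ 0.83773328, -0.06595571,  0.10766713]), np.float64(0.10914096720832855)) (array([ 0.88399383, -0.32158405,  0.08284845]), np.float64(0.1595163154405024))
```

View pics/c1.png

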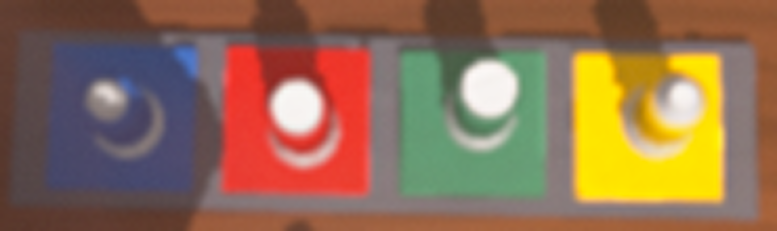

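```bash
python3 - <<'E'
from h import *
t=ctrl.camera("top")
for k,u,v in(("blue",105,100),("red",297,107),("green",489,88),("yellow",680,98)):
    print(k,"top->",onz(t,(200+u/4.2-.4,235+v/4.2-.4),.093).round(4))
r=np.array([.457,.0863]);y=np.array([.4494,-.0642]);print("blue,green plates",r+(r-y)/2,(r+y)/2)
hsv=cv2.cvtColor(t["color"],cv2.COLOR_RGB2HSV)
g=hsv[...,2].copy();m=(g<90);m[:125]=0;m[185:]=0;m[:,:262]=0;m[:,425:]=0
for B in blobs(m,100,1500):
    cs=cv2.minAreaRect(np.argwhere(B[2])[:,::-1].astype(np.int32)); print("pocket",B[1],cs[0],cs[1],onz(t,cs[0],.018).round(4))
v=t["color"][120:185,245:445];cv2.imwrite("pics/c2.png",cv2.resize(v[:,:,::-1],None,fx=4,fy=4,interpolation=cv2.INTER_CUBIC))
E
```

```text
blue top-> [0.4568 0.157 ]
red top-> [0.4519 0.0825]
green top-> [0.4571 0.0077]
yellow top-> [ 0.451  -0.0662]
blue,green plates [0.4608  0.16155] [0.4532  0.01105]
pocket [273 140  21  18 344] (283.0, 148.5) (17.0, 20.0) [0.6733 0.057 ]
pocket [313 141  20  19 345] (322.5, 150.0) (18.0, 19.0) [ 0.668  -0.0175]
pocket [353 142  20  19 343] (362.5, 151.0) (18.0, 19.0) [ 0.6636 -0.0928]
pocket [392 144  21  19 377] (402.0, 153.0) (18.0, 20.0) [ 0.6573 -0.1669]
```

View pics/c2.png

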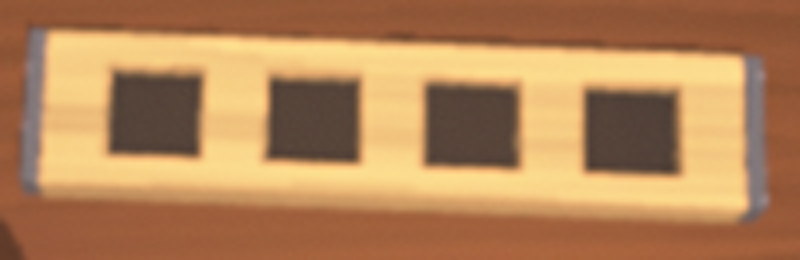

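Plate and drift positions agree to within 7 mm and the pocket spacing is 75 mm, as specified. I'll go above blue and look from close by.

```bash
python3 -m pendant '[[[1.6,-2.04,0],0.014],[[1.6,-2.04,0],0.014],[[1.6,-2.04,0],0.014],[[1.6,-2.04,0],0.014],[[1.6,-2.04,0],0.014],[[1.6,-2.04,0],0.014],[[1.6,-2.04,0],0.014],[[1.6,-2.04,0],0.014],[[1.6,-2.04,0],0.014],[[1.6,-2.04,0],0.014],[[1.6,-2.04,0],0.014],[[1.6,-2.04,0],0.014],[[1.6,-2.04,0],0.014],[[1.6,-2.04,0],0.014],[[1.6,-2.04,0],0.014],[[1.6,-2.04,0],0.014],[[1.6,-2.04,0],0.014],[[1.6,-2.04,0],0.014],[[0,0,0],0],[[0,0,0],0]]' 0.6 25
python3 - <<'E'
from h import *
c=ctrl.camera("wrist");cv2.imwrite("pics/w1.png",c["color"][:,:,::-1]);print(ctrl.get_obs()["ee_pos"],ctrl.get_obs()["eef_rot"])
E
```

```text
time_s: 2.02
ee_pos: [0.456, 0.1559, 0.2053]
eef_rot: [-3.142, -0.0, 3.082]
force: [-0.1, -0.0, 0.2]
grip_width: 0.0563
grip_force: 0.0
[0.45554612 0.15659012 0.20534389] [ 3.14152796e+00 -3.26657835e-04  3.08272255e+00]
```

View pics/w1.png

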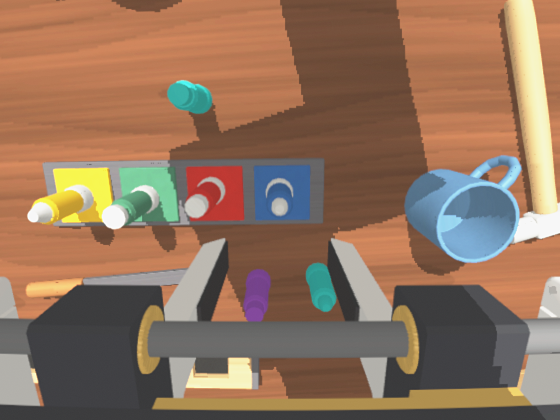

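The wrist view shows the drift tops at blue (279,207), red (196,205), green (116,216) and yellow (38,213), with the feet near (279,188), (211,188), (147,198) and (80,200).

```bash
python3 - <<'E'
from h import *
c=ctrl.camera("wrist")
for k,a,b in(("blue",(279,207),(279,188)),("red",(196,206),(211,189)),("green",(116,216),(147,199)),("yellow",(38,213),(80,200))):
    print(k,onz(c,a,.093).round(4),onz(c,b,.025).round(4))
hsv=cv2.cvtColor(c["color"],cv2.COLOR_RGB2HSV);H,S,V=[hsv[...,i].astype(int) for i in range(3)]
for k,m in (("red",((H>170)|(H<4))&(S>150)),("blue",(H>105)&(H<125)&(S>120))):
    m[:155]=0;m[230:]=0;m[:,330:]=0;B=max(blobs(m,200),key=lambda q:q[1][4]);x,y,w,h,_=B[1];print(k,B[1],onz(c,(x+w/2,y+h/2),.014))
E
```

```text
blue [0.4575 0.157 ] [0.4538 0.1574]
red [0.4524 0.0836] [0.4506 0.0841]
green [0.4574 0.0101] [0.4575 0.0128]
yellow [ 0.4505 -0.0619] [ 0.4542 -0.0623]
red [ 186  167   57   54 2284] [0.45856924 0.08506543]
blue [ 254  166   55   54 2449] [0.46177073 0.15976738]
```

```bash
python3 -m pendant '[[[0.1,0,-2],0],[[0,0,-2],0],[[0,0,-2],0],[[0,0,-2],0],[[0,0,-2],0],[[0,0,-2],0],[[0,0,-2],0],[[0,0,-1.4],0],[[0,0,-1.4],0],[[0,0,0],0],[[0,0,0],0]]'
python3 -m pendant '[[[0,0,0],0],[[0,0,0],0],[[0,0,0],0],[[0,0,0],0],[[0,0,0],0],[[0,0,0],0],[[0,0,0],0],[[0,0,0],0]]' 0 25
python3 -m pendant '[[[0,0,0.5],0],[[0,0,1.5],0],[[0,0,2],0],[[0,0,2],0],[[0,0,2],0],[[0,0,2],0],[[0,0,2],0],[[0,0,0],0],[[0,0,0],0]]'
```

```text
time_s: 3.03
ee_pos: [0.4561, 0.1573, 0.0375]
eef_rot: [-3.141, -0.001, 3.085]
force: [1.0, -0.4, 0.7]
grip_width: 0.0564
grip_force: 0.0
time_s: 3.7
ee_pos: [0.4569, 0.1567, 0.0378]
eef_rot: [3.141, 0.001, 3.084]
force: [-1.0, 0.3, 6.1]
grip_width: 0.0254
grip_force: 25.0
time_s: 4.45
ee_pos: [0.4567, 0.1565, 0.1574]
eef_rot: [3.141, 0.001, 3.084]
force: [-0.3, -0.2, -3.8]
grip_width: 0.0258
grip_force: 25.0
```

```bash
python3 -m pendant '[[[0.6,-1.0,0],0],[[1.24,-2.02,0],0],[[1.26,-2.02,0],0],[[1.26,-2.02,0],0],[[1.26,-2.02,0],0],[[1.26,-2.02,0],0],[[1.26,-2.02,0],0],[[1.26,-2.02,0],0],[[1.26,-2.02,0],0],[[1.26,-2.02,0],0],[[1.26,-2.02,0],0],[[1.26,-2.02,0],0],[[1.26,-2.02,0],0],[[1.26,-2.02,0],0],[[1.26,-2.02,0],0],[[1.26,-2.02,0],0],[[0.66,-1.05,0],0],[[0,0,0],0],[[0,0,0],0],[[0,0,0],0]]'
python3 - <<'E'
from h import *
c=ctrl.camera("wrist");cv2.imwrite("pics/w2.png",c["color"][:,:,::-1])
E
```

```text
time_s: 6.12
ee_pos: [0.6574, -0.1667, 0.156]
eef_rot: [3.141, -0.002, 3.084]
force: [-0.5, 0.6, -3.6]
grip_width: 0.0252
grip_force: 25.0
```

View pics/w2.png

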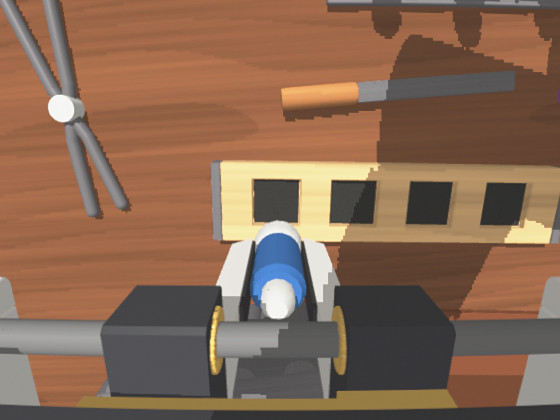

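The drift is held upright, with the pockets at about (276,201), (353,202), (429,203) and (503,204).

```bash
python3 - <<'E'
from h import *
c=ctrl.camera("wrist")
V=cv2.cvtColor(c["color"],cv2.COLOR_RGB2HSV)[...,2]
m=(V<60);m[:165]=0;m[237:]=0;m[:,:235]=0;m[:,545:]=0
for B in blobs(m,500,4000):
    x,y,w,h,_=B[1]; print(B[1],onz(c,(x+w/2-.5,y+h/2-.5),.019).round(4),onz(c,(x,y),.02).round(4),onz(c,(x+w,y+h),.02).round(4))
E
```

```text
[332 181  43  42 731] [ 0.6644 -0.0951] [ 0.6432 -0.1151] [ 0.6869 -0.0738]
[ 406  182   45   42 1652] [ 0.6694 -0.0224] [ 0.648 -0.045] [0.6922 0.0013]
[ 480  183   45   41 1499] [0.674  0.0512] [0.6527 0.0266] [0.6967 0.0767]
```

```bash
python3 -m pendant '[[[0,0,-2],0],[[0,0,-2],0],[[0,0,-2],0],[[0,0,-2],0],[[0,0,-1.5],0],[[0,0,-1],0],[[0,0,-0.7],0],[[0,0,-0.5],0],[[0,0,-0.3],0],[[0,0,0],0],[[0,0,0],0]]'
```

```text
time_s: 7.13
ee_pos: [0.6584, -0.167, 0.0381]
eef_rot: [-3.141, 0.001, 3.084]
force: [-0.3, 0.6, -2.3]
grip_width: 0.0254
grip_force: 25.0
```

```bash
python3 -m pendant '[[[0,0,-0.1],0],[[0,0,-0.1],0],[[0,0,0],0],[[0,0,0],0]]'
python3 -m pendant '[[[0,0,0],0],[[0,0,0],0],[[0,0,0],0],[[0,0,0],0],[[0,0,0],0],[[0,0,0],0]]' 0.6
python3 -m pendant '[[[0,0,1],0],[[0,0,2],0],[[0,0,2],0],[[0,0,2],0],[[0,0,2],0],[[0,0,2],0],[[0,0,2],0],[[0,0,2],0],[[0,0,1.5],0],[[0,0,0],0],[[0,0,0],0]]'
python3 - <<'E'
from h import *
c=ctrl.camera("wrist");d=ctrl.camera("side")["color"][140:270,150:310]
cv2.imwrite("pics/w3.png",np.hstack([c["color"],cv2.resize(d,(240,195)).repeat(1,0) if 0 else np.vstack([cv2.resize(d,(240,195)),np.zeros((225,240,3),np.uint8)])])[:,:,::-1])
E
```

```text
time_s: 7.47
ee_pos: [0.6583, -0.167, 0.0359]
eef_rot: [-3.141, 0.001, 3.084]
force: [1.2, 0.7, 0.1]
grip_width: 0.0256
grip_force: 25.0
time_s: 7.97
ee_pos: [0.6581, -0.1669, 0.0355]
eef_rot: [3.142, 0.0, 3.084]
force: [0.6, -0.1, -1.3]
grip_width: 0.0562
grip_force: 0.0
time_s: 8.88
ee_pos: [0.6582, -0.1669, 0.2012]
eef_rot: [-3.141, 0.001, 3.084]
force: [-0.6, -0.3, -0.4]
grip_width: 0.0565
grip_force: 0.0
```

View pics/w3.png

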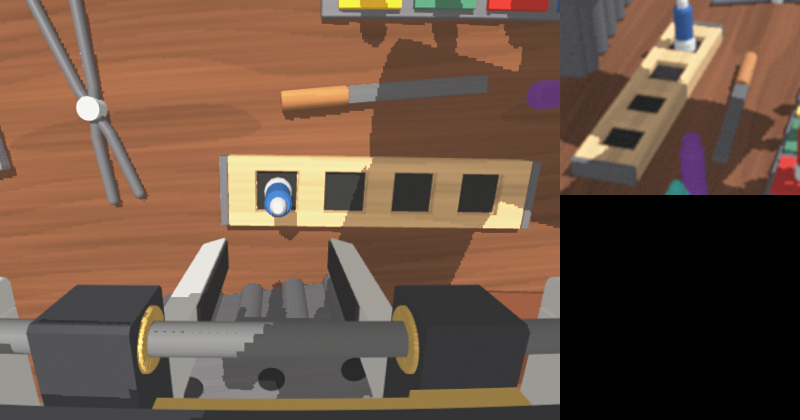

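Blue stands upright in the rightmost pocket, at about (277,190). Red is next.

```bash
python3 -m pendant '[[[-1.47,1.785,0],0],[[-1.47,1.785,0],0],[[-1.47,1.785,0],0],[[-1.47,1.785,0],0],[[-1.47,1.785,0],0],[[-1.47,1.785,0],0],[[-1.47,1.785,0],0],[[-1.47,1.785,0],0],[[-1.47,1.785,0],0],[[-1.47,1.785,0],0],[[-1.47,1.785,0],0],[[-1.47,1.785,0],0],[[-1.47,1.785,0],0],[[-1.47,1.785,0],0],[[0,0,0],0],[[0,0,0],0],[[0,0,0],0]]'
```

```text
time_s: 10.4
ee_pos: [0.4524, 0.0827, 0.2]
eef_rot: [-3.141, -0.001, 3.084]
force: [0.5, -0.3, 0.2]
grip_width: 0.0562
grip_force: 0.0
```

```bash
python3 -m pendant '[[[0,0,-2],0],[[0,0,-2],0],[[0,0,-2],0],[[0,0,-2],0],[[0,0,-2],0],[[0,0,-2],0],[[0,0,-2],0],[[0,0,-1.4],0],[[0,0,-1],0],[[0,0,0],0],[[0,0,0],0]]'
python3 -m pendant '[[[0,0,0],0],[[0,0,0],0],[[0,0,0],0],[[0,0,0],0],[[0,0,0],0],[[0,0,0],0],[[0,0,0],0],[[0,0,0],0]]' 0 25
python3 -m pendant '[[[0,0,0.5],0],[[0,0,1.5],0],[[0,0,2],0],[[0,0,2],0],[[0,0,2],0],[[0,0,2],0],[[0,0,2],0],[[0,0,0],0],[[0,0,0],0]]'
```

```text
time_s: 11.32
ee_pos: [0.4524, 0.0826, 0.0364]
eef_rot: [-3.141, -0.001, 3.083]
force: [0.2, -0.1, 0.3]
grip_width: 0.0567
grip_force: 0.0
time_s: 11.98
ee_pos: [0.4525, 0.083, 0.0368]
eef_rot: [-3.142, 0.001, 3.084]
force: [-1.4, -1.3, 5.5]
grip_width: 0.0255
grip_force: 25.0
time_s: 12.73
ee_pos: [0.4523, 0.0831, 0.1566]
eef_rot: [3.141, 0.001, 3.084]
force: [0.4, -0.8, -2.7]
grip_width: 0.0258
grip_force: 25.0
```

```bash
python3 -m pendant '[[[1.51,-1.26,0],0],[[1.51,-1.26,0],0],[[1.51,-1.26,0],0],[[1.51,-1.26,0],0],[[1.51,-1.26,0],0],[[1.51,-1.26,0],0],[[1.51,-1.26,0],0],[[1.51,-1.26,0],0],[[1.51,-1.26,0],0],[[1.51,-1.26,0],0],[[1.51,-1.26,0],0],[[1.51,-1.26,0],0],[[1.51,-1.26,0],0],[[1.51,-1.26,0],0],[[0,0,0],0],[[0,0,0],0],[[0,0,0],0]]'
python3 -m pendant '[[[0,0,-2],0],[[0,0,-2],0],[[0,0,-2],0],[[0,0,-2],0],[[0,0,-1.5],0],[[0,0,-1],0],[[0,0,-0.7],0],[[0,0,-0.5],0],[[0,0,-0.3],0],[[0,0,0],0],[[0,0,-0.1],0],[[0,0,-0.1],0],[[0,0,0],0],[[0,0,0],0]]'
```

```text
time_s: 14.15
ee_pos: [0.6629, -0.093, 0.1547]
eef_rot: [3.141, -0.003, 3.084]
force: [0.4, 0.1, -2.2]
grip_width: 0.0254
grip_force: 25.0
time_s: 15.32
ee_pos: [0.6639, -0.0934, 0.0349]
eef_rot: [-3.141, 0.001, 3.084]
force: [1.1, -0.8, -0.7]
grip_width: 0.0257
grip_force: 25.0
```

```bash
python3 -m pendant '[[[0,0,0],0],[[0,0,0],0],[[0,0,0],0],[[0,0,0],0],[[0,0,0],0],[[0,0,0],0]]' 0.6
python3 -m pendant '[[[0,0,1],0],[[0,0,2],0],[[0,0,2],0],[[0,0,2],0],[[0,0,2],0],[[0,0,2],0],[[0,0,2],0],[[0,0,2],0],[[0,0,1.5],0],[[0,0,0],0]]'
python3 -m pendant '[[[-1.725,0.86,0],0],[[-1.725,0.86,0],0],[[-1.725,0.86,0],0],[[-1.725,0.86,0],0],[[-1.725,0.86,0],0],[[-1.725,0.86,0],0],[[-1.725,0.86,0],0],[[-1.725,0.86,0],0],[[-1.725,0.86,0],0],[[-1.725,0.86,0],0],[[-1.725,0.86,0],0],[[-1.725,0.86,0],0],[[0,0,0],0],[[0,0,0],0],[[0,0,0],0]]'
python3 - <<'E'
from h import *
a=ctrl.camera("wrist")["color"];b=ctrl.camera("side")["color"]
cv2.imwrite("pics/w4.png",np.hstack([cv2.resize(a,(400,300)),cv2.resize(b,(400,300))])[:,:,::-1])
E
```

```text
time_s: 15.82
ee_pos: [0.6637, -0.0934, 0.0345]
eef_rot: [-3.142, 0.0, 3.084]
force: [1.6, -0.6, 0.2]
grip_width: 0.0559
grip_force: 0.0
time_s: 16.65
ee_pos: [0.6647, -0.0936, 0.204]
eef_rot: [-3.141, 0.006, 3.084]
force: [0.2, -0.2, -0.2]
grip_width: 0.0563
grip_force: 0.0
time_s: 17.9
ee_pos: [0.4571, 0.0096, 0.1994]
eef_rot: [-3.142, 0.0, 3.084]
force: [0.4, -0.6, -0.9]
grip_width: 0.0565
grip_force: 0.0
```

View pics/w4.png

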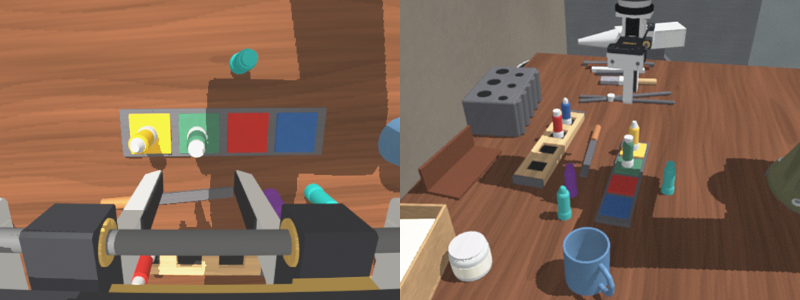

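Blue and red stand upright in their pockets. Green's top at (197,147) is centred between the fingers.

```bash
python3 -m pendant '[[[0,0,-2],0],[[0,0,-2],0],[[0,0,-2],0],[[0,0,-2],0],[[0,0,-2],0],[[0,0,-2],0],[[0,0,-2],0],[[0,0,-1.3],0],[[0,0,-1],0],[[0,0,0],0],[[0,0,0],0]]'
python3 -m pendant '[[[0,0,0],0],[[0,0,0],0],[[0,0,0],0],[[0,0,0],0],[[0,0,0],0],[[0,0,0],0],[[0,0,0],0],[[0,0,0],0]]' 0 25
python3 -m pendant '[[[0,0,0.5],0],[[0,0,1.5],0],[[0,0,2],0],[[0,0,2],0],[[0,0,2],0],[[0,0,2],0],[[0,0,2],0],[[0,0,0],0],[[0,0,0],0]]'
```

```text
time_s: 18.92
ee_pos: [0.4569, 0.0097, 0.0364]
eef_rot: [-3.142, -0.001, 3.084]
force: [0.3, 0.9, -0.2]
grip_width: 0.0567
grip_force: 0.0
time_s: 19.58
ee_pos: [0.457, 0.0096, 0.037]
eef_rot: [-3.141, 0.001, 3.084]
force: [-1.8, -3.8, 6.2]
grip_width: 0.0257
grip_force: 25.0
time_s: 20.33
ee_pos: [0.4567, 0.0099, 0.1564]
eef_rot: [3.141, 0.001, 3.084]
force: [0.1, -0.2, -3.2]
grip_width: 0.0256
grip_force: 25.0
```

```bash
python3 -m pendant '[[[1.51,-0.2,0],0],[[1.51,-0.2,0],0],[[1.51,-0.2,0],0],[[1.51,-0.2,0],0],[[1.51,-0.2,0],0],[[1.51,-0.2,0],0],[[1.51,-0.2,0],0],[[1.51,-0.2,0],0],[[1.51,-0.2,0],0],[[1.51,-0.2,0],0],[[1.51,-0.2,0],0],[[1.51,-0.2,0],0],[[1.51,-0.2,0],0],[[1.51,-0.2,0],0],[[0,0,0],0],[[0,0,0],0],[[0,0,0],0]]'
python3 -m pendant '[[[0,0,-2],0],[[0,0,-2],0],[[0,0,-2],0],[[0,0,-2],0],[[0,0,-1.5],0],[[0,0,-1],0],[[0,0,-0.7],0],[[0,0,-0.5],0],[[0,0,-0.3],0],[[0,0,0],0],[[0,0,-0.1],0],[[0,0,-0.1],0],[[0,0,0],0],[[0,0,0],0]]'
```

```text
time_s: 21.75
ee_pos: [0.6672, -0.018, 0.1547]
eef_rot: [3.141, -0.003, 3.084]
force: [-0.0, -0.6, -1.7]
grip_width: 0.0257
grip_force: 25.0
time_s: 22.92
ee_pos: [0.6684, -0.0182, 0.0351]
eef_rot: [-3.142, 0.001, 3.084]
force: [0.3, 0.2, 0.0]
grip_width: 0.0256
grip_force: 25.0
```

```bash
python3 -m pendant '[[[0,0,0],0],[[0,0,0],0],[[0,0,0],0],[[0,0,0],0],[[0,0,0],0],[[0,0,0],0]]' 0.6
python3 -m pendant '[[[0,0,1],0],[[0,0,2],0],[[0,0,2],0],[[0,0,2],0],[[0,0,2],0],[[0,0,2],0],[[0,0,2],0],[[0,0,2],0],[[0,0,1.5],0],[[0,0,0],0]]'
python3 -m pendant '[[[-1.675,-0.35,0],0],[[-1.675,-0.35,0],0],[[-1.675,-0.35,0],0],[[-1.675,-0.35,0],0],[[-1.675,-0.35,0],0],[[-1.675,-0.35,0],0],[[-1.675,-0.35,0],0],[[-1.675,-0.35,0],0],[[-1.675,-0.35,0],0],[[-1.675,-0.35,0],0],[[-1.675,-0.35,0],0],[[-1.675,-0.35,0],0],[[-1.675,-0.35,0],0],[[0,0,0],0],[[0,0,0],0],[[0,0,0],0]]'
python3 - <<'E'
from h import *
a=ctrl.camera("wrist")["color"];b=ctrl.camera("side")["color"]
cv2.imwrite("pics/w5.png",np.hstack([cv2.resize(a,(400,300)),cv2.resize(b,(400,300))])[:,:,::-1])
E
```

```text
time_s: 23.42
ee_pos: [0.6681, -0.0182, 0.0345]
eef_rot: [-3.142, 0.0, 3.084]
force: [-0.2, 0.0, 0.2]
grip_width: 0.0562
grip_force: 0.0
time_s: 24.25
ee_pos: [0.6691, -0.0183, 0.2039]
eef_rot: [-3.141, 0.006, 3.084]
force: [-0.3, 0.1, -0.2]
grip_width: 0.0568
grip_force: 0.0
time_s: 25.58
ee_pos: [0.4508, -0.0636, 0.1994]
eef_rot: [3.142, 0.0, 3.084]
force: [0.5, -0.2, -0.3]
grip_width: 0.0564
grip_force: 0.0
```

View pics/w5.png

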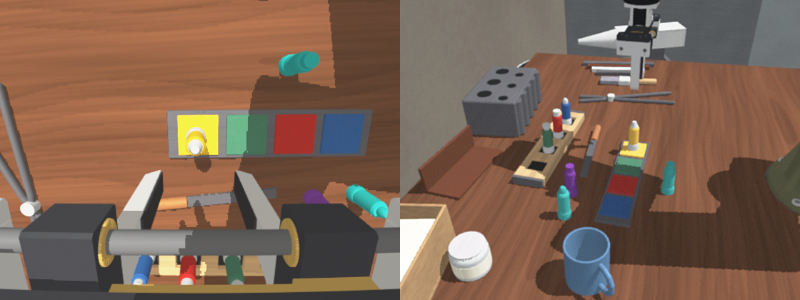

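Three drifts stand in the rack. Yellow's top at (196,146) is centred.

```bash
python3 -m pendant '[[[0,0,-2],0],[[0,0,-2],0],[[0,0,-2],0],[[0,0,-2],0],[[0,0,-2],0],[[0,0,-2],0],[[0,0,-2],0],[[0,0,-1.3],0],[[0,0,-1],0],[[0,0,0],0],[[0,0,0],0]]'
python3 -m pendant '[[[0,0,0],0],[[0,0,0],0],[[0,0,0],0],[[0,0,0],0],[[0,0,0],0],[[0,0,0],0],[[0,0,0],0],[[0,0,0],0]]' 0 25
python3 -m pendant '[[[0,0,0.5],0],[[0,0,1.5],0],[[0,0,2],0],[[0,0,2],0],[[0,0,2],0],[[0,0,2],0],[[0,0,2],0],[[0,0,0],0],[[0,0,0],0]]'
```

```text
time_s: 26.6
ee_pos: [0.4505, -0.0636, 0.0364]
eef_rot: [3.142, -0.001, 3.084]
force: [0.5, 0.3, -0.3]
grip_width: 0.0567
grip_force: 0.0
time_s: 27.27
ee_pos: [0.4509, -0.0642, 0.0371]
eef_rot: [-3.141, 0.002, 3.084]
force: [-1.2, -4.5, 5.7]
grip_width: 0.0257
grip_force: 25.0
time_s: 28.02
ee_pos: [0.4503, -0.0636, 0.1564]
eef_rot: [3.142, 0.001, 3.084]
force: [-0.5, 0.1, -3.6]
grip_width: 0.0256
grip_force: 25.0
```

```bash
python3 -m pendant '[[[1.585,0.85,0],0],[[1.585,0.85,0],0],[[1.585,0.85,0],0],[[1.585,0.85,0],0],[[1.585,0.85,0],0],[[1.585,0.85,0],0],[[1.585,0.85,0],0],[[1.585,0.85,0],0],[[1.585,0.85,0],0],[[1.585,0.85,0],0],[[1.585,0.85,0],0],[[1.585,0.85,0],0],[[1.585,0.85,0],0],[[1.585,0.85,0],0],[[0,0,0],0],[[0,0,0],0],[[0,0,0],0]]'
```

```text
time_s: 29.43
ee_pos: [0.6713, 0.0551, 0.1546]
eef_rot: [-3.141, -0.003, 3.084]
force: [-1.2, -0.2, -4.5]
grip_width: 0.0252
grip_force: 25.0
```

```bash
python3 -m pendant '[[[0.05,0,-2],0],[[0,0,-2],0],[[0,0,-2],0],[[0,0,-2],0],[[0,0,-1.5],0],[[0,0,-1],0],[[0,0,-0.7],0],[[0,0,-0.5],0],[[0,0,-0.3],0],[[0,0,0],0],[[0,0,-0.1],0],[[0,0,-0.1],0],[[0,0,0],0],[[0,0,0],0]]'
python3 -m pendant '[[[0,0,0],0],[[0,0,0],0],[[0,0,0],0],[[0,0,0],0],[[0,0,0],0],[[0,0,0],0]]' 0.6
python3 -m pendant '[[[0,0,1],0],[[0,0,2],0],[[0,0,2],0],[[0,0,2],0],[[0,0,2],0],[[0,0,2],0],[[0,0,2],0],[[0,0,2],0],[[-2,0,1.5],0],[[-2,0,0],0],[[-2,0,0],0],[[-2,0,0],0],[[-2,0,0],0],[[-2,0,0],0],[[-2,0,0],0],[[-2,0,0],0],[[-2,0,0],0],[[-2,0,0],0],[[0,0,0],0],[[0,0,0],0]]'
python3 - <<'E'
from h import *
a=ctrl.camera("top")["color"][110:200,230:450];b=ctrl.camera("side")["color"][120:270,140:350]
cv2.imwrite("pics/w6.png",np.hstack([cv2.resize(a,(440,180)),np.zeros((180,8,3),np.uint8),cv2.resize(b,(252,180))])[:,:,::-1])
E
```

```text
time_s: 30.6
ee_pos: [0.6731, 0.0553, 0.0352]
eef_rot: [3.142, 0.001, 3.084]
force: [-1.2, -0.4, 1.3]
grip_width: 0.0256
grip_force: 25.0
time_s: 31.1
ee_pos: [0.6727, 0.0553, 0.0344]
eef_rot: [-3.142, 0.0, 3.084]
force: [0.2, 0.2, -0.7]
grip_width: 0.0563
grip_force: 0.0
time_s: 32.77
ee_pos: [0.4727, 0.0553, 0.2006]
eef_rot: [3.141, 0.002, 3.084]
force: [-0.7, 0.5, -0.2]
grip_width: 0.0565
grip_force: 0.0
```

View pics/w6.png

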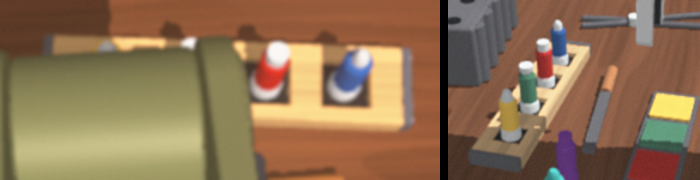

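All four drifts stand upright in their pockets: from the right, blue, red, green, yellow. The arm is clear, so I'm handing in.

```bash
python3 -c "
from station import ctrl
print(ctrl.hand_in())"
```

```text
the job is handed in; nothing more can be done
None
```

The job is handed in: all four drifts stand released in the rack in reverse order (right to left: blue, red, green, yellow), and the last pictures show them upright; the hand-in returned no verdict.

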